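# Lift the amber lamp bulb from its rack with spring tongs

## Task

The amber signal-lamp bulb must not be touched by the gripper and is thin glass: take the spring tongs from their stand, close their rubber pads gently on the amber bulb (it cracks if each pad presses with more than 10 N), and lift it upright out of its seat until its underside is at least 10 cm above the top of the rack. Finish holding it there in the tongs, still; leave the green and white bulbs in their seats and the things around undisturbed.

Things in the scene. Friction and masses are not known exactly. Their poses are not given: they have to be found in the camera images.
- tongs: Spring tongs standing pads down in the stand's slot; 127 mm tall, 110 g: two steel arms hinged at a brass coil on top (pivot 121, coil top 126 mm above origin). Origin: middle of the lower end as they stand, z up, y = line along which the arms close. Each arm carries a red round grip, a lying cylinder 18 mm thick, 24 mm long in x; open, 53 mm over both grips, 46 mm when closed on a bulb.
- tongs_grip (a point): Midway between the two red grips at the height of their middles, 93 mm above the tongs' origin, 33 mm below the coil top: the place for the TCP, fingers closing along the tongs' y. Squeezing the grips closes the pads: each mm off the 53 mm here closes the pads by 3.7 mm
- tongs_pads (a point): Midway between the tongs' rubber pads, 12 mm above the tongs' origin, 81 mm below tongs_grip. Pads 20 mm wide (x), 24 mm high, at the lower ends of the arms; open they stand 57 mm apart (71 mm over their outsides); parallel when 30 mm apart
- tongs_arm (a joint): Closing angle of the tongs: 0 open, 0.24 rad with pads parallel on a bulb, 0.36 at the stop. A spring holds them open: they begin to close at about 4 N on each grip and need 6 N to come to 30 mm between the pads; of what the gripper presses beyond that, 0.27 arrives at each pad
- stand: Wooden block fixed to the bench, 70 x 120 x 50 mm (x, y, z), origin at the centre of its underside. Its slot, 26 x 78 mm (x, y), 40 mm deep, is open at the top; the tongs stand in it with their y along the slot
- rack: Plywood bulb rack fixed to the bench, 60 x 210 x 28 mm (x, y, z), origin at the centre of its underside; three round seats in a row along its y at -70, 0 and +70 mm, 22 mm diameter, 12 mm deep (seat floor 16 mm above the bench)
- amber_bulb: Amber (orange-yellow) signal-lamp bulb, 55 mm tall, 35 g, standing upright in one of the rack's three seats (which one varies). Origin at the centre of its underside, z up. Brass cap 18 mm diameter from 0 to 19 mm, thin glass 30 mm diameter (straight-sided from 25 to 46 mm height, rounded top) above it
- green_bulb: Green signal-lamp bulb, 55 mm tall, 35 g, standing upright in one of the rack's three seats (which one varies). Origin at the centre of its underside, z up. Brass cap 18 mm diameter from 0 to 19 mm, thin glass 30 mm diameter (straight-sided from 25 to 46 mm height, rounded top) above it. Stays in its seat
- white_bulb: White signal-lamp bulb, 55 mm tall, 35 g, standing upright in one of the rack's three seats (which one varies). Origin at the centre of its underside, z up. Brass cap 18 mm diameter from 0 to 19 mm, thin glass 30 mm diameter (straight-sided from 25 to 46 mm height, rounded top) above it. Stays in its seat
- torch: Chrome torch with a blue ring, 43 mm diameter, 141 mm tall, standing on its lens beyond the work; origin at the centre of its underside. Stays where it is
- grip_pliers: Pliers with green grips, 55 x 172 x 11 mm, lying to the left of the rack; origin at the centre of the underside. Stay where they are
- spanner: Combination spanner, 33 x 221 x 8 mm, lying beyond the rack; origin at the centre of the underside. Stays where it is
There are look-alikes about, which are no part of the job. Several things have the shape of the white_bulb; the one meant has the colours described above.

How it is judged (in metres and radians):
On the way, in this order (a step that is already met when the one before it is completed fails the run):
1. the tongs are lifted out of the stand in the gripper, the amber bulb still in its seat (height (world z) of tongs_pads above 0.055 m and contact force between tongs and stand below 0.05 N and contact force between the fingers and tongs above 0.5 N and distance of amber_bulb from where it was at the start of the episode below 0.01 m), for 0.1 s.
2. the tongs' pads grip the amber bulb while it stands in its seat or just above it (contact force between tongs and amber_bulb above 0.5 N and value of joint tongs_arm above 0.15 rad and height (world z) of amber_bulb below 0.08 m), for 0.1 s.
At the end, for the whole second after the job is handed in: The amber bulb hangs upright (within 20 deg) and still (under 3 cm/s) between the tongs' pads, underside about 10 cm or more above the rack's top; gripper holds the tongs, which touch neither stand nor rack, and does not touch the bulb; green and white bulbs still in their seats (height (world z) of amber_bulb above 0.123 m and angle between amber_bulb's own z axis and vertical below 0.35 rad and linear speed of amber_bulb below 0.03 m/s and contact force between tongs and amber_bulb above 0.5 N and distance between amber_bulb and tongs_pads below 0.06 m and contact force between each of the arm, rack and amber_bulb below 0.05 N and contact force between the fingers and tongs above 0.5 N and contact force between tongs and stand below 0.05 N and contact force between tongs and rack below 0.05 N and distance of each of green_bulb, white_bulb from where it was at the start of the episode below 0.012 m and angle between each of green_bulb, white_bulb's own z axis and vertical below 0.25 rad); the arm keeps its last pose, push and grip.
It fails at once if the amber bulb is squeezed or knocked too hard: over 20 N in all, which is 10 N at each of the two pads (contact force between anything else and amber_bulb above 20 N).
It fails at once if the gripper or arm touches the amber bulb (contact force between the arm and amber_bulb above 0.3 N).
It fails at once if the green or the white bulb is lifted or knocked out of place (distance of any of green_bulb, white_bulb from where it was at the start of the episode above 0.02 m).
It fails at once if a bystander is shifted by more than 3 cm (distance of any of torch, grip_pliers, spanner from where it was at the start of the episode above 0.03 m).
It also fails if it takes over 43 s, if anything falls off the work surface, if the arm or the gripper's body presses on something with over 40 N, if the wrist force passes 120 N, or if a joint passes its speed limit or range.

## Robot

A 6-joint arm with a two-finger parallel gripper is mounted at the origin on a cart in front of the work surface, level with it; the furniture and walls round the work are solid. World frame = base frame: x ahead of the robot, y to its left, z up, the work surface at z = 0. Lengths are in mm, angles in rad, forces in N, time in s.
With the tool pointing down it reaches from about 350 to 875 mm from the base axis. Payload 4.2 kg.
Tool frame: the origin (TCP) lies between the finger pads, 19 mm behind the fingertips; this is the grasp point; z points along the fingers, y is the line along which they close (so a half turn about z gives the same grasp; the last joint's range is limited). The gripper opens to 85 mm and grips with 20 to 120 N. Pads are 22 mm wide; open, the fingers measure 114 mm over their backs; the gripper's body (76 mm by 85 mm) begins 54 mm behind the grasp point. The pads swing forward as they close: fully open they stand 13 mm farther back than shut.
Start: joints at [-0.999, 0.385, 0.008, 0, -1.194, -0.259], TCP at [192.343, -594.646, 250.012] pointing down, gripper open.
Joint ranges: [-3.14, 3.14], [-1.21, 2.06], [-1.07, 1.41], [-3.16, 2.05], [-2.99, -0.16], [-3.1, 3.1]. Speed limits (rad/s): [2.79, 2.79, 3.14, 3.14, 3.14, 3.14].

## Interface

Orientations are given as a unit quaternion [x, y, z, w].
In Python, from bench import arm, vision gives the robot as it stands. The module is installed in compiled form; this text tells all that it offers.
- The arm moves only by the tool servo_tool, never from a script. Its argument "plan" is a list of rows, each a list of 7 numbers: the shift along the world's x, y, z each as a share of 300 mm, from -1 to 1, then the turn, a rotation vector about the world's x, y, z each as a share of 2 rad, from -1 to 1, then the opening, from 0 (shut) to 1 (fully open). A call has 1 to 20 rows; each row shifts and turns the commanded pose from where the row before left it; what a row does not reach is not made up. A row lasts 1/8 s, in which the tool goes at most 62.5 mm and 10.7 degrees, less where a joint would pass 70% of its speed; a pose out of reach is approached as far as the arm can. A call with a number of a shift or a turn outside -1 to 1 is refused whole. A call with a gripper value outside its range is refused whole. The fingers move at their own pace and stop on an object; the grip force is fixed at half the most. Time passes only in rows, so rows that do not move let the fingers close. It gives the time, the measured TCP pose, the force, the opening and the grip force at its end, in the units of the state.
- arm.read_state(): the state, without advancing time (a new reading comes with each control period).
- vision.get_image(name): name is "side" or "top" or "wrist"; returns a dict with "image" (420x560x3 uint8, red, green, blue), "z_map" (420x560 float32, mm along the optical axis (not along the pixel's ray), 0 where there is no reading), "K" (3x3 intrinsics, pixels), "world_to_cam" (4x4, takes a point from world to camera coordinates); the wrist camera has in their place "mount" (4x4, takes a point from camera to tool coordinates, whose origin is the TCP and whose axes are the flange's). Camera axes: x right, y down, z forward; pixel columns grow to the right and rows downward; lengths in mm; the calibration is good to about 2 mm. A picture is of the moment at which its call begins: read the wrist's pose just before it.
- arm.job_done(): hands the job in; it is judged then, once.
The state is a dict: "clock": time; "joints": joint angles; "joint_vel": joint speeds; "joint_efforts": joint torques, N m; "position": TCP position; "ee_rot": TCP orientation; "contact_force": force on the tool from outside, world axes, zero at the start; "wrist_torque": the same for the moment, N m; "gripper_width": finger opening in mm; "grasp_force": force on a finger pad.
Only numpy, scipy, OpenCV 4.12 (cv2) and the standard library are available. Lean on these libraries where they do the work, as an engineer would, in place of code of your own. Each camera call takes 0.05 s, during which the arm holds its last target. There are 200 camera calls.

## Working session

There is one attempt and no reset: what is moved stays moved. The work goes in short steps, Python scripts to look and compute and a tool call to move; the robot and the scene stay as the last step left them, time stands still between calls to the robot, and variables do not carry over. Pictures are saved under pics/ and viewed, at most 10 in all, crops included, and the job is handed in when it is done.

Besides the shell and the picture viewer there is one more tool, called after "Request:" as a command line: name --pt "numbers of a row" for each row, then --argument value for the rest. servo_tool: Moves the arm, as the interface text tells. Its arguments: {"type":"object","properties":{"plan":{"type":"array"}},"required":["plan"]}

```bash
mkdir -p pics
cat > h.py <<'E'
import numpy as np, cv2
from bench import arm, vision
def grab(n):
    s=arm.read_state(); d=vision.get_image(n); d['s']=s
    np.savez(f'{n}.npz',image=d['image'],z=d['z_map'],K=d['K'],M=d.get('world_to_cam',d.get('mount')),pos=s['position'],rot=s['ee_rot'])
    return d
def c2w(n):
    d=np.load(f'{n}.npz')
    if n.startswith('wrist'):
        from scipy.spatial.transform import Rotation as R
        T=np.eye(4);T[:3,:3]=R.from_quat(d['rot']).as_matrix();T[:3,3]=d['pos']
        return d,T@d['M']
    return d,np.linalg.inv(d['M'])
def cloud(n):
    d,T=c2w(n); z=d['z'].astype(float);h,w=z.shape
    u,v=np.meshgrid(np.arange(w),np.arange(h))
    K=d['K'];P=np.stack([(u-K[0,2])/K[0,0]*z,(v-K[1,2])/K[1,1]*z,z],-1)
    W=P@T[:3,:3].T+T[:3,3]; W[z==0]=np.nan
    return d,W
def save(im,name): cv2.imwrite('pics/'+name,im[...,::-1])
E
python3 - <<'E'
from h import *
for n in('side','top'): 
    d=grab(n); save(d['image'],n+'.png')
print(arm.read_state())
E
```

```text
{'clock': 0.1, 'joints': array([-9.99400018e-01,  3.85477869e-01,  6.74157925e-03, -4.56006521e-04,
       -1.19401690e+00, -2.58589838e-01]), 'joint_vel': array([ 0.00211683, -0.00267135,  0.00377196,  0.00073643, -0.00129583,
       -0.0001026 ]), 'joint_efforts': array([-6.04081415e-04, -3.93319309e+01,  1.88929904e+01,  4.19799507e+00,
       -2.62123329e-03,  3.61133459e-06]), 'position': array([ 192.19048363, -594.18983143,  249.02072651]), 'ee_rot': array([-1.55683212e-01,  9.87806527e-01,  9.80824658e-04, -2.00547399e-04]), 'contact_force': array([-0.01660834,  0.72313639,  0.32977592]), 'wrist_torque': array([ 0.00234204,  0.02385286, -0.00663408]), 'grasp_force': 0.0, 'gripper_width': 85.61814218397994}
```

View pics/top.png

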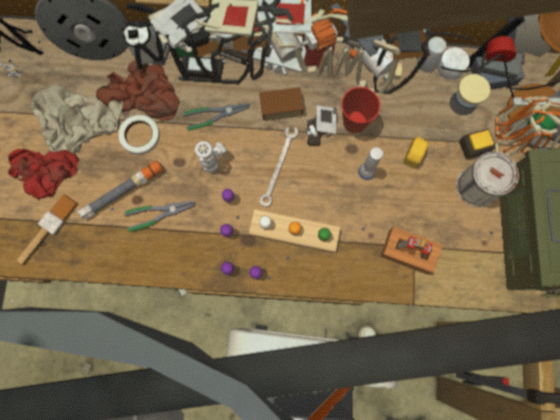

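View pics/side.png

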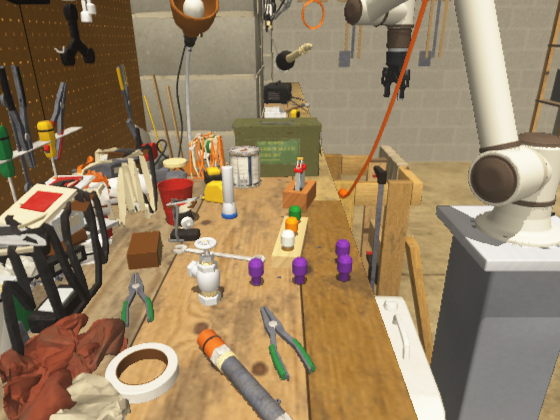

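Top view: the stand with the tongs is at (411,251). The rack at (295,230) holds white (265,222), amber (294,228) and green (324,234). Possible mix-ups for amber are the orange torch end (155,169) and the purple bulbs (228,195), (227,230), (227,268), (256,272). The amber in the rack's middle seat fits the description. The side view shows the same, with amber at (291,225) and the tongs at (299,180).

Run:
```python
from h import *
d,W=cloud('top'); im=d['image']
a=cv2.resize(im[205:285,240:450],None,fx=3.8,fy=3.8,interpolation=cv2.INTER_CUBIC)
ds,Ws=cloud('side'); b=cv2.resize(ds['image'][150:260,260:340],None,fx=2.7,fy=2.7,interpolation=cv2.INTER_CUBIC)
c=np.zeros((a.shape[0]+b.shape[0],798,3),np.uint8); c[:a.shape[0],:a.shape[1]]=a; c[a.shape[0]:,:b.shape[1]]=b
save(c,'crop.png'); print(c.shape)
def rect(m,W):
    p=W[m]; p=p[~np.isnan(p).any(1)]
    print(len(p),cv2.minAreaRect(p[:,:2].astype(np.float32)),np.median(p[:,2]))
U,V=np.meshgrid(np.arange(560),np.arange(420))
z=W[...,2]
box=lambda u0,u1,v0,v1:(U>u0)&(U<u1)&(V>v0)&(V<v1)
rect(box(375,445,220,280)&(z>40)&(z<60),W)
rect(box(375,445,220,280)&(z>75),W)
rect(box(242,348,200,260)&(z>20)&(z<36),W)
hsv=cv2.cvtColor(im,cv2.COLOR_RGB2HSV)
for u,v in[(265,222),(294,228),(324,234)]:
    rect(box(u-9,u+9,v-9,v+9)&(z>45),W)
print('side')
z=Ws[...,2]
for n,bx,lo,hi in[('stand',(270,325,150,215),40,60),('tongs',(270,325,140,200),75,200),('rack',(265,315,200,265),20,34),('amber',(280,302,212,234),40,100),('white',(276,300,230,252),40,100),('green',(284,306,203,220),40,100)]:
    print(n);rect(box(*bx)&(z>lo)&(z<hi),Ws)
```

```text
(601, 798, 3)
1122 ((541.7378540039062, -186.74057006835938), (121.31803131103516, 71.76339721679688), 72.06072235107422) 48.858867530183375
255 ((542.0556030273438, -186.32553100585938), (55.16664505004883, 24.563077926635742), 72.49392700195312) 110.02533401292408
1788 ((571.79345703125, 90.50967407226562), (209.85369873046875, 61.29698181152344), 82.00328063964844) 27.041099429929545
141 ((580.4730224609375, 159.74630737304688), (28.177024841308594, 28.34018898010254), 87.53812408447266) 66.30149558927087
135 ((571.1715698242188, 90.64598083496094), (28.360570907592773, 25.573867797851562), 3.844409942626953) 67.15482684371568
145 ((561.6874389648438, 21.612552642822266), (28.450706481933594, 28.002634048461914), 6.104212760925293) 65.58678805672207
side
stand
646 ((537.0593872070312, -194.73703002929688), (163.51895141601562, 459.0682373046875), 4.4080424308776855) 50.915884688348996
tongs
990 ((575.282470703125, -336.407958984375), (334.43072509765625, 156.0852813720703), 75.48792266845703) 103.45995608982733
rack
792 ((570.720947265625, 27.122726440429688), (343.3851318359375, 69.75473022460938), 85.09304809570312) 29.11289289759435
amber
272 ((576.3114624023438, 96.86347198486328), (149.66773986816406, 28.003070831298828), 82.23243713378906) 61.36898817311001
white
205 ((573.4432373046875, 139.73605346679688), (78.62541198730469, 26.886613845825195), 64.47473907470703) 58.19580975942074
green
173 ((570.0750732421875, 57.901424407958984), (86.1689453125, 27.647342681884766), 83.56849670410156) 65.02303393622316
```

View pics/crop.png

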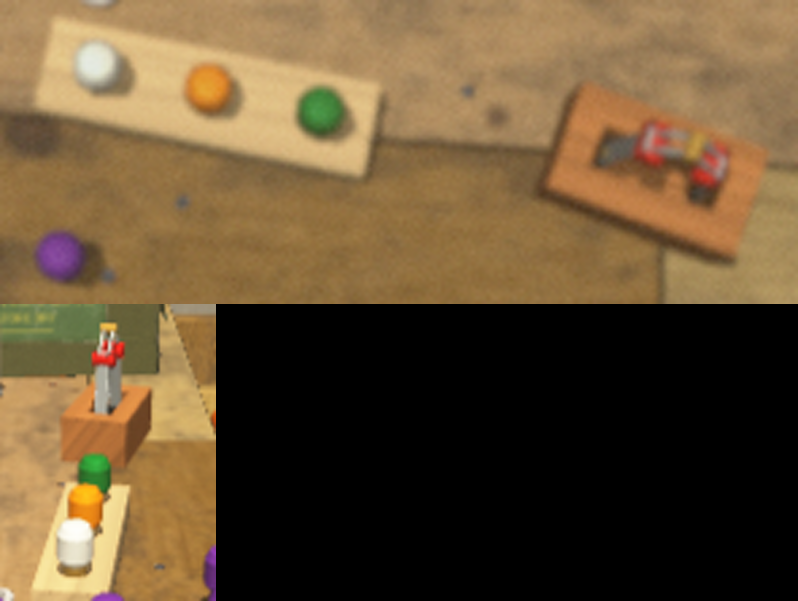

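The crop confirms amber in the middle seat, at crop (208,88). The tongs are in the stand at crop (685,150), closing along the slot. I'll check the path for tall obstacles before moving.

Run:
```python
from h import *
for n in('top','side'):
    d,W=cloud(n); m=(W[...,2]>120)&(W[...,0]>150)&(W[...,0]<750)&(W[...,1]>-750)&(W[...,1]<300)&(W[...,2]<450)
    p=W[m]; q=np.unique((p//60*60).astype(int),axis=0,return_counts=True)
    print(n,[(*a,c) for a,c in zip(q[0].tolist(),q[1]) if c>3])
```

```text
top [(420, -540, 120, np.int64(4)), (420, -480, 120, np.int64(106)), (420, -480, 180, np.int64(103)), (420, -420, 120, np.int64(68)), (420, -420, 180, np.int64(23)), (480, -480, 120, np.int64(93)), (480, -480, 180, np.int64(394)), (480, -420, 120, np.int64(358)), (480, -420, 180, np.int64(87)), (480, -240, 120, np.int64(24)), (480, -180, 120, np.int64(6)), (540, -480, 120, np.int64(39)), (540, -480, 180, np.int64(466)), (540, -420, 120, np.int64(382)), (540, -420, 180, np.int64(123)), (540, -240, 120, np.int64(31)), (540, -180, 120, np.int64(8)), (600, -480, 120, np.int64(39)), (600, -480, 180, np.int64(493)), (600, -420, 120, np.int64(392)), (600, -420, 180, np.int64(130)), (660, -480, 120, np.int64(29)), (660, -480, 180, np.int64(515)), (660, -420, 120, np.int64(374)), (660, -420, 180, np.int64(155)), (660, -360, 120, np.int64(11)), (660, 240, 120, np.int64(10)), (720, -480, 120, np.int64(69)), (720, -480, 180, np.int64(201)), (720, -420, 120, np.int64(172)), (720, -420, 180, np.int64(90)), (720, -360, 120, np.int64(8)), (720, -120, 120, np.int64(163)), (720, 240, 120, np.int64(24)
[... 2548 characters left out ...]
60, -480, 180, np.int64(74)), (660, -420, 120, np.int64(332)), (660, -420, 180, np.int64(39)), (660, -360, 120, np.int64(8)), (720, -660, 120, np.int64(7)), (720, -660, 180, np.int64(67)), (720, -660, 240, np.int64(79)), (720, -660, 300, np.int64(79)), (720, -660, 360, np.int64(93)), (720, -660, 420, np.int64(41)), (720, -600, 180, np.int64(66)), (720, -600, 240, np.int64(58)), (720, -600, 300, np.int64(62)), (720, -600, 360, np.int64(59)), (720, -600, 420, np.int64(40)), (720, -540, 180, np.int64(25)), (720, -480, 180, np.int64(31)), (720, -420, 120, np.int64(165)), (720, -420, 180, np.int64(17)), (720, -360, 120, np.int64(4)), (720, -120, 120, np.int64(103)), (720, 240, 120, np.int64(25))]
```

Run:
```python
from h import *
for n in('side','top'):
    d,W=cloud(n); im=d['image'].astype(int)
    m=(im[...,0]>130)&(im[...,0]-im[...,1]>70)&(im[...,2]<90)
    U,V=np.meshgrid(np.arange(560),np.arange(420))
    m&=((U>335)&(U<430)&(V<200)) if n=='side' else (V>380)
    for u,v,w in list(zip(U[m],V[m],W[m].round()))[::max(1,m.sum()//14)]: print(n,u,v,w)
```

```text
side 423 0 [305.  -2. 520.]
side 420 13 [306.  -8. 496.]
side 418 26 [304. -18. 471.]
side 411 40 [312. -34. 444.]
side 409 54 [311. -39. 414.]
side 405 68 [313. -51. 384.]
side 399 83 [319. -67. 349.]
side 394 98 [324. -81. 313.]
side 388 114 [331. -96. 272.]
side 380 131 [ 342. -119.  224.]
side 374 148 [ 348. -146.  172.]
side 366 165 [ 358. -182.  114.]
side 358 179 [ 368. -234.   54.]
side 342 191 [ 387. -411.  -49.]
side 344 196 [ 385. -374.  -54.]
top 504 381 [ 231. -573. -381.]
top 505 381 [ 231. -577. -382.]
top 506 381 [ 231. -580. -382.]
top 507 381 [ 231. -581. -379.]
top 508 381 [ 232. -585. -379.]
top 504 382 [ 227. -575. -386.]
top 505 382 [ 228. -578. -386.]
top 506 382 [ 228. -582. -387.]
top 507 382 [ 228. -583. -383.]
top 508 382 [ 229. -584. -378.]
top 505 383 [ 225. -579. -389.]
top 506 383 [ 225. -580. -383.]
top 507 383 [ 225. -583. -382.]
top 508 383 [ 226. -585. -381.]
```

Run:
```python
from h import *
d,W=cloud('top'); M=d['M'];K=d['K']
for p in[(305,-2,520),(311,-39,414),(331,-96,272),(348,-146,172),(358,-182,114),(368,-234,54)]:
    c=M[:3,:3]@p+M[:3,3]; u,v=(K@c)[:2]/c[2]
    u,v=int(round(u)),int(round(v)); print(p,u,v, c[2].round(), W[v,u].round() if 0<=u<560 and 0<=v<420 else None, d['image'][v,u] if 0<=u<560 and 0<=v<420 else None)
for u,v in[(320,405),(330,400),(100,330),(100,385),(400,340),(500,340)]: print(u,v,W[v,u].round(),d['image'][v,u])
print('cam',np.linalg.inv(M)[:3,3])
ds,Ws=cloud('side'); print('sidecam',np.linalg.inv(ds['M'])[:3,3]); 
for v in(60,100,150): print(Ws[v,385:412,:].round()[::3].tolist())
```

```text
(305, -2, 520) 360 366 659.0 [ 340.   78. 1049.] [68 68 65]
(311, -39, 414) 374 358 763.0 [ 342.   73. 1049.] [70 68 63]
(331, -96, 272) 392 344 906.0 [ 347.   68. 1050.] [63 64 56]
(348, -146, 172) 407 335 1007.0 [ 350.   64. 1050.] [63 61 53]
(358, -182, 114) 417 331 1065.0 [ 351.   61. 1049.] [63 62 51]
(368, -234, 54) 434 327 1125.0 [ 353.   54. 1045.] [62 59 46]
320 405 [ 107.  -33. -510.] [85 64 48]
330 400 [282.  51. 688.] [99 47 18]
100 330 [ 345.  152. 1064.] [106 113 108]
100 385 [ 327.  160. 1032.] [43 44 45]
400 340 [ 348.   66. 1049.] [62 63 56]
500 340 [ 350.   38. 1056.] [60 58 49]
cam [ 350.09872335  101.21084504 1206.09406923]
sidecam [593.77087604 951.88407712 451.33751228]
[[nan, nan, nan], [228.0, -578.0, 375.0], [219.0, -570.0, 376.0], [210.0, -565.0, 376.0], [201.0, -560.0, 376.0], [192.0, -556.0, 376.0], [180.0, -562.0, 376.0], [314.0, -49.0, 401.0], [nan, nan, nan]]
[[nan, nan, nan], [nan, nan, nan], [330.0, -85.0, 308.0], [323.0, -83.0, 308.0], [nan, nan, nan], [nan, nan, nan], [nan, nan, nan], [nan, nan, nan], [nan, nan, nan]]
[[109.0, -974.0, -48.0], [96.0, -966.0, -46.0], [82.0, -967.0, -46.0], [67.0, -971.0, -48.0], [nan, nan, nan], [nan, nan, nan], [nan, nan, nan], [nan, nan, nan], [nan, nan, nan]]
```

Request:
servo_tool --pt "0 0 0.2 0 0 0 1" --pt "0.13 0.151 0 0 0 -0.035 1" --pt "0.13 0.151 0 0 0 -0.035 1" --pt "0.13 0.151 0 0 0 -0.035 1" --pt "0.13 0.151 0 0 0 -0.035 1" --pt "0.13 0.151 0 0 0 -0.035 1" --pt "0.13 0.151 0 0 0 -0.035 1" --pt "0.13 0.151 0 0 0 -0.035 1" --pt "0.13 0.151 0 0 0 -0.035 1" --pt "0.13 0.151 0 0 0 -0.033 1" --pt "0 0 0 0 0 0 1"

```text
clock: 1.48
position: [545.3, -183.9, 308.7]
ee_rot: [0.154, 0.988, 0.0, -0.001]
contact_force: [-1.2, -0.1, -0.9]
gripper_width: 85.5
grasp_force: 0.0
```

Run:
```python
from h import *
d=grab('wrist'); s=d['s']; e=grab('side')
print(s['position'],s['ee_rot'],s['joints'],s['joint_efforts'],s['contact_force'],s['clock']); print(d['mount'])
im=np.hstack([d['image'],e['image']]); save(cv2.resize(im,(800,300),interpolation=cv2.INTER_AREA),'w1.png')
d,W=cloud('wrist'); z=W[...,2]
for lo,hi in((40,60),(75,200),(118,200)):
    m=(z>lo)&(z<hi)&(abs(W[...,0]-542)<90)&(abs(W[...,1]+187)<90); p=W[m]
    if len(p): print(lo,len(p),cv2.minAreaRect(p[:,:2].astype(np.float32)),p[:,2].max(),np.median(p,0))
```

```text
[ 545.26341115 -183.85248565  308.67300466] [ 1.53651269e-01  9.88124734e-01  2.07226689e-04 -8.68491401e-04] [-4.41066045e-02  2.65729598e-01 -1.75701568e-02 -6.27617051e-04
 -1.28917752e+00 -1.83503965e+00] [  1.10643312 -33.41572523  19.97827828   4.32503611   0.09745067
  -0.18477031] [-1.212125   -0.08205169 -0.9346691 ] 1.475
[[ 1.89422467e-03 -9.63795252e-01 -2.66636691e-01  6.81939658e+01]
 [ 9.99997567e-01  1.52419604e-03  1.59470611e-03 -1.98820169e-01]
 [-1.13056359e-03 -2.66639063e-01  9.63795794e-01 -1.24529858e+02]
 [ 0.00000000e+00  0.00000000e+00  0.00000000e+00  1.00000000e+00]]
40 3986 ((543.3417358398438, -185.90151977539062), (120.26919555664062, 70.33377838134766), 72.7899398803711) 59.48219315835729 [ 533.74328499 -183.56585536   50.42885493]
75 1062 ((543.071533203125, -186.2117462158203), (52.45375061035156, 23.948122024536133), 72.82474517822266) 137.8704043663762 [ 541.80025701 -185.75239777  112.23164464]
118 367 ((543.2656860351562, -185.43914794921875), (33.13845443725586, 16.1481990814209), 71.691650390625) 137.8704043663762 [ 542.71087578 -185.72701445  130.81577259]
```

View pics/w1.png

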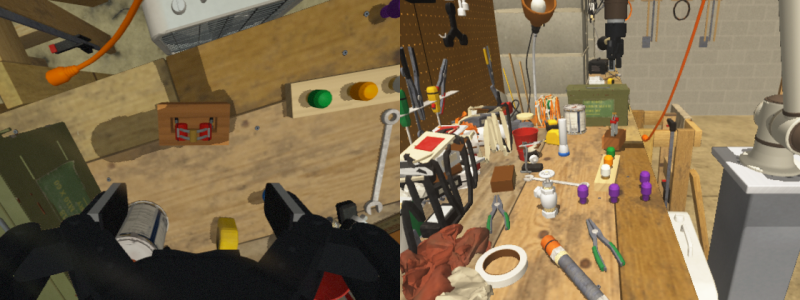

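The wrist view (left) shows the tongs in the stand at (195,130). The cable hangs clear of the arm. I'll go down over the grips.

Request:
servo_tool --pt "-0.008 -0.007 -0.15 0 0 0 1" --pt "0 0 -0.15 0 0 0 1" --pt "0 0 -0.15 0 0 0 1" --pt "0 0 -0.15 0 0 0 1" --pt "0 0 -0.06 0 0 0 1" --pt "0 0 -0.03 0 0 0 0.75" --pt "0 0 0 0 0 0 0.65" --pt "0 0 0 0 0 0 0.65" --pt "0 0 0 0 0 0 0.65"

```text
clock: 2.7
position: [541.4, -189.1, 104.1]
ee_rot: [0.156, 0.988, 0.0, 0.001]
contact_force: [-0.3, 1.4, 0.9]
gripper_width: 55.2
grasp_force: 0.3
```

Run:
```python
from h import *
d=grab('wrist'); e=grab('side')
im=np.hstack([d['image'],cv2.resize(e['image'][100:205,240:380],(560,420),interpolation=cv2.INTER_CUBIC)]); save(cv2.resize(im,(800,300),interpolation=cv2.INTER_AREA),'w2.png')
```

```text
(no output)
```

View pics/w2.png

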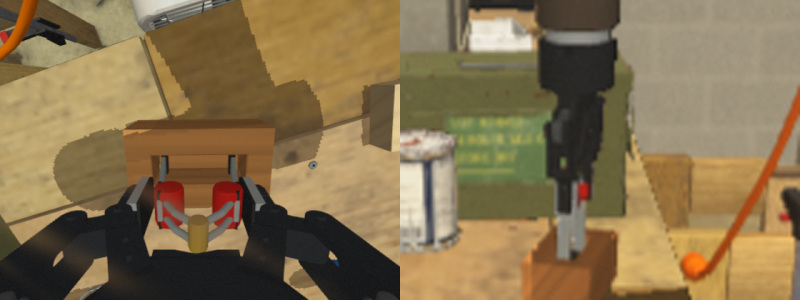

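The wrist view shows both red grips at (170,200) and (227,200) between the fingers, slightly off-centre. I'll recentre and close in small steps.

Request:
servo_tool --pt "0.004 0.009 -0.004 0 0 0 0.65" --pt "0 0 0 0 0 0 0.63" --pt "0 0 0 0 0 0 0.61" --pt "0 0 0 0 0 0 0.6" --pt "0 0 0 0 0 0 0.6" --pt "0 0 0 0 0 0 0.6"

```text
clock: 3.55
position: [542.5, -186.2, 102.1]
ee_rot: [0.156, 0.988, 0.0, 0.0]
contact_force: [-0.1, 2.4, 2.8]
gripper_width: 51.2
grasp_force: 7.5
```

Request:
servo_tool --pt "0 0 0.02 0 0 0 0.6" --pt "0 0 0.04 0 0 0 0.6" --pt "0 0 0.06 0 0 0 0.6" --pt "0 0 0.08 0 0 0 0.6" --pt "0 0 0.08 0 0 0 0.6" --pt "0 0 0.08 0 0 0 0.6" --pt "0 0 0.06 0 0 0 0.6" --pt "0 0 0.03 0 0 0 0.6" --pt "0 0 0 0 0 0 0.6" --pt "0 0 0 0 0 0 0.6"

```text
clock: 4.8
position: [541.6, -186.3, 235.9]
ee_rot: [0.156, 0.988, 0.0, -0.001]
contact_force: [-0.2, 0.0, -2.4]
gripper_width: 51.6
grasp_force: 4.8
```

Run:
```python
from h import *
d=grab('wrist'); e=grab('side')
im=np.hstack([d['image'],cv2.resize(e['image'][60:200,230:417],(560,420),interpolation=cv2.INTER_CUBIC)]); save(cv2.resize(im,(800,300),interpolation=cv2.INTER_AREA),'w3.png')
s=d['s'];print(s['position'],s['joints'],s['joint_efforts'])
```

```text
[ 541.56209542 -186.26994269  235.87214213] [-4.86652902e-02  3.07578592e-01 -1.43986580e-01 -3.79871408e-04
 -1.12115487e+00 -1.83542834e+00] [-5.30067147e-03 -3.57532632e+01  1.89018703e+01  4.25858751e+00
  4.43268043e-03 -5.15590131e-06]
```

View pics/w3.png

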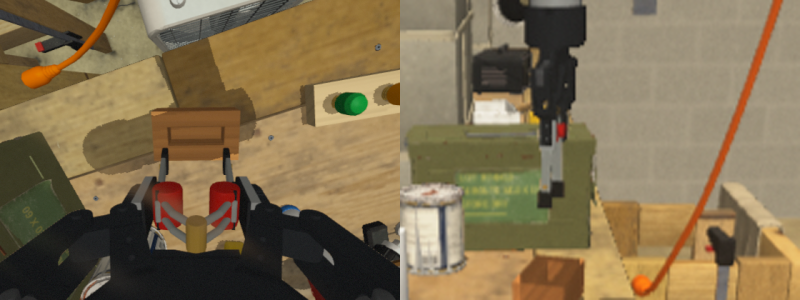

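Tongs are held upright above the stand, pads at about (555,200) in the right view. I'll go halfway to the rack and check joint efforts.

Request:
servo_tool --pt "0.005 0.04 0 0 0 0.008 0.6" --pt "0.01 0.08 0 0 0 0.008 0.6" --pt "0.01 0.1 0 0 0 0.008 0.6" --pt "0.01 0.1 0 0 0 0.008 0.6" --pt "0.01 0.1 0 0 0 0.008 0.6" --pt "0.01 0.08 0 0 0 0.008 0.6" --pt "0.005 0.05 0 0 0 0.008 0.6" --pt "0 0 0 0 0 0 0.6"

```text
clock: 5.9
position: [560.1, -20.4, 236.7]
ee_rot: [0.099, 0.995, -0.0, -0.0]
contact_force: [0.0, 0.4, -1.3]
gripper_width: 51.0
grasp_force: 4.8
```

Run:
```python
from h import *
s=arm.read_state();print(s['position'],s['joints'],s['joint_efforts'])
```

```text
[560.1494601  -20.38030768 236.66991637] [ 2.52731336e-01  2.85752120e-01 -1.73361399e-01 -8.16683233e-06
 -1.11202190e+00 -2.02282377e+00] [ 6.06963225e-01 -3.39734387e+01  1.86655623e+01  4.15986478e+00
  2.98999634e-02 -1.71757105e-02]
```

Joint efforts are normal, so I'll go on to just above the amber bulb and look.

Request:
servo_tool --pt "0.005 0.05 0 0 0 0.008 0.6" --pt "0.01 0.09 0 0 0 0.008 0.6" --pt "0.01 0.09 0 0 0 0.008 0.6" --pt "0.007 0.08 0 0 0 0.005 0.6" --pt "0.005 0.05 -0.02 0 0 0 0.6" --pt "0 0.01 -0.03 0 0 0 0.6" --pt "0 0 -0.02 0 0 0 0.6" --pt "0 0 0 0 0 0 0.6"

```text
clock: 6.9
position: [570.7, 88.8, 214.9]
ee_rot: [0.072, 0.997, -0.0, -0.001]
contact_force: [-0.5, 0.0, -1.3]
gripper_width: 51.2
grasp_force: 4.7
```

Run:
```python
from h import *
d=grab('wrist'); e=grab('side'); grab('top')
im=np.hstack([d['image'],cv2.resize(e['image'][110:260,220:420],(560,420),interpolation=cv2.INTER_CUBIC)]); save(cv2.resize(im,(800,300),interpolation=cv2.INTER_AREA),'w4.png')
s=d['s'];print(s['position'],s['ee_rot'],s['joint_efforts'])
w,W=cloud('wrist'); z=W[...,2]; I=w['image'].astype(int)
m=(z>40)&(z<90)&(I[...,0]-I[...,2]>90)&(I[...,0]>150)&(np.hypot(W[...,0]-571,W[...,1]-91)<25)
print('amber',m.sum(),cv2.minEnclosingCircle(W[m][:,:2].astype(np.float32)),W[m].max(0),W[m].min(0))
U,V=np.meshgrid(np.arange(560),np.arange(420))
# tongs points: above 90, below 200
m=(z>95)&(z<175)&(np.hypot(W[...,0]-571,W[...,1]-91)<60)
for lo in range(95,175,12):
    q=W[m&(z>=lo)&(z<lo+12)]
    if len(q)>5: print(lo,len(q),cv2.minAreaRect(q[:,:2].astype(np.float32)))
```

```text
[570.74994274  88.79607079 214.87768897] [ 7.20228131e-02  9.97402452e-01 -4.84225469e-04 -9.10459223e-04] [ 1.52606769e-01 -3.58885038e+01  1.80855685e+01  4.06237409e+00
  2.14101869e-02  4.06303998e-04]
amber 613 ((572.49072265625, 92.8631591796875), 14.635120391845703) [587.03501829 105.63487911  73.31370675] [558.66556342  80.53547124  44.60795921]
119 53 ((568.4550170898438, 89.38824462890625), (63.76597213745117, 13.168028831481934), 81.77208709716797)
131 121 ((571.1768798828125, 88.77841186523438), (62.51206588745117, 18.76679229736328), 81.6016616821289)
143 368 ((571.7476196289062, 88.88248443603516), (62.97730255126953, 19.97725486755371), 81.72054290771484)
155 126 ((571.2997436523438, 88.83863830566406), (62.300270080566406, 13.282703399658203), 81.84991455078125)
167 105 ((570.31591796875, 88.9190673828125), (56.376827239990234, 11.462703704833984), 81.8348388671875)
```

View pics/w4.png

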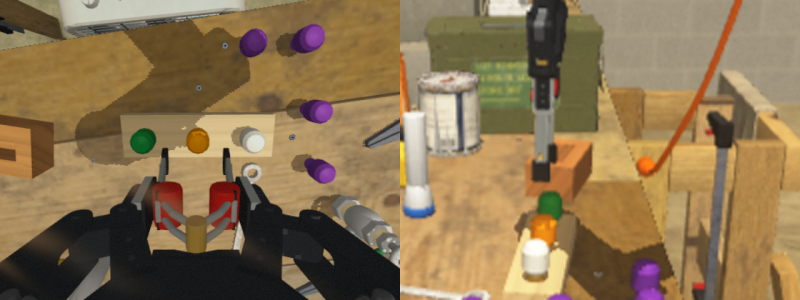

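Left view: the tongs straddle the amber bulb (198,140), with green at (143,140) and white at (251,140). They hang vertical, pads about 3 mm short of centre in y. I'll correct and go down to just above the bulb.

Request:
servo_tool --pt "0.003 0.009 -0.04 0 0 0 0.6" --pt "0 0 -0.06 0 0 0 0.6" --pt "0 0 -0.03 0 0 0 0.6" --pt "0 0 0 0 0 0 0.6" --pt "0 0 0 0 0 0 0.6"

```text
clock: 7.68
position: [572.6, 92.5, 177.3]
ee_rot: [0.071, 0.997, 0.0, 0.001]
contact_force: [0.4, -0.4, -1.3]
gripper_width: 51.3
grasp_force: 4.7
```

Run:
```python
from h import *
d=grab('wrist');s=d['s'];print(s['position'])
w,W=cloud('wrist'); z=W[...,2]; I=w['image'].astype(int)
g=(I[...,0]-I[...,2]>90)&(I[...,0]>150)
m=(z>40)&(z<78)&g&(np.hypot(W[...,0]-572,W[...,1]-91)<25)
q=W[m]; print('amber',m.sum(),cv2.minEnclosingCircle(q[:,:2].astype(np.float32)),q[:,2].max(), q[q[:,2]<62].mean(0), q[:,1].min(),q[:,1].max())
m=(z>80)&(z<125)&(np.hypot(W[...,0]-571,W[...,1]-91)<60)
q=W[m]; print(len(q),cv2.minAreaRect(q[:,:2].astype(np.float32)),q[:,2].min())
save(cv2.resize(w['image'][100:260,120:420],(800,427),interpolation=cv2.INTER_CUBIC),'w5.png')
```

```text
[572.59419331  92.48636799 177.32738514]
amber 777 ((573.1141967773438, 91.64464569091797), 14.555061340332031) 73.15861827886974 [561.30935939  99.84602904  44.21951667] 78.49608053566206 104.67486062047617
630 ((573.9342041015625, 92.51461029052734), (64.06470489501953, 20.275060653686523), 81.69650268554688) 86.2508067050874
```

View pics/w5.png

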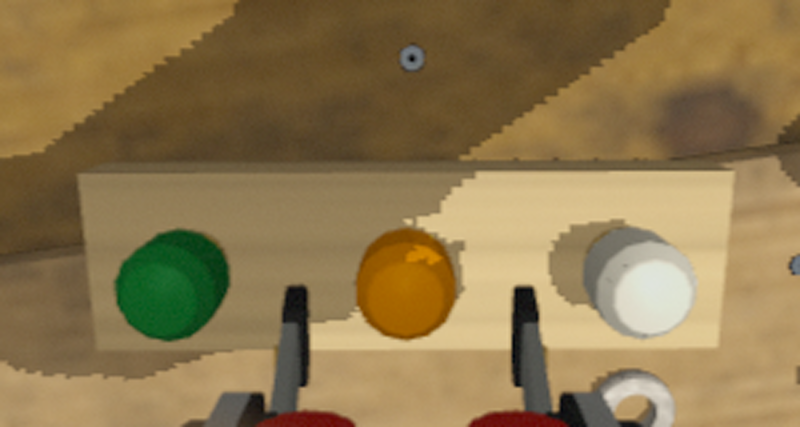

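The pads at (297,320) and (525,320) straddle the amber bulb (407,285), within about 1 mm of centred. I'll go down to glass mid-height.

Request:
servo_tool --pt "-0.002 -0.003 -0.03 0 0 0 0.6" --pt "0 0 -0.05 0 0 0 0.6" --pt "0 0 -0.04 0 0 0 0.6" --pt "0 0 -0.02 0 0 0 0.6" --pt "0 0 -0.007 0 0 0 0.6" --pt "0 0 0 0 0 0 0.6" --pt "0 0 0 0 0 0 0.59" --pt "0 0 0 0 0 0 0.58" --pt "0 0 0 0 0 0 0.58"

```text
clock: 8.85
position: [571.6, 91.5, 132.9]
ee_rot: [0.072, 0.997, 0.0, 0.0]
contact_force: [0.6, -0.4, -0.3]
gripper_width: 49.6
grasp_force: 5.3
```

Request:
servo_tool --pt "0 0 0 0 0 0 0.57" --pt "0 0 0 0 0 0 0.56" --pt "0 0 0 0 0 0 0.55" --pt "0 0 0 0 0 0 0.55" --pt "0 0 0 0 0 0 0.545" --pt "0 0 0 0 0 0 0.545"

```text
clock: 9.6
position: [571.5, 91.5, 132.7]
ee_rot: [0.071, 0.997, -0.0, -0.0]
contact_force: [0.5, 1.1, -0.7]
gripper_width: 46.3
grasp_force: 6.0
```

Request:
servo_tool --pt "0 0 0 0 0 0 0.54" --pt "0 0 0 0 0 0 0.54" --pt "0 0 0 0 0 0 0.537" --pt "0 0 0 0 0 0 0.537"

```text
clock: 10.1
position: [571.5, 91.4, 132.7]
ee_rot: [0.072, 0.997, -0.0, -0.0]
contact_force: [-0.2, -0.4, -0.9]
gripper_width: 46.3
grasp_force: 6.2
```

Request:
servo_tool --pt "0 0 0 0 0 0 0.533" --pt "0 0 0 0 0 0 0.533" --pt "0 0 0 0 0 0 0.53" --pt "0 0 0 0 0 0 0.53"

```text
clock: 10.6
position: [571.5, 91.5, 132.7]
ee_rot: [0.072, 0.997, 0.0, 0.0]
contact_force: [0.2, -0.0, -1.3]
gripper_width: 45.7
grasp_force: 10.9
```

Request:
servo_tool --pt "0 0 0 0 0 0 0.526" --pt "0 0 0 0 0 0 0.526" --pt "0 0 0 0 0 0 0.522" --pt "0 0 0 0 0 0 0.522"

```text
clock: 11.1
position: [571.6, 91.4, 132.8]
ee_rot: [0.072, 0.997, -0.0, 0.0]
contact_force: [0.0, 0.3, 0.6]
gripper_width: 44.6
grasp_force: 22.8
```

Each pad now presses with about 4.5 N, under the 10 N limit. Lifting slowly.

Request:
servo_tool --pt "0 0 0.01 0 0 0 0.522" --pt "0 0 0.015 0 0 0 0.522" --pt "0 0 0.02 0 0 0 0.522" --pt "0 0 0.03 0 0 0 0.522" --pt "0 0 0.04 0 0 0 0.522" --pt "0 0 0.05 0 0 0 0.522" --pt "0 0 0.06 0 0 0 0.522" --pt "0 0 0.06 0 0 0 0.522" --pt "0 0 0.06 0 0 0 0.522" --pt "0 0 0.05 0 0 0 0.522" --pt "0 0 0.035 0 0 0 0.522" --pt "0 0 0.02 0 0 0 0.522" --pt "0 0 0.01 0 0 0 0.522" --pt "0 0 0 0 0 0 0.522" --pt "0 0 0 0 0 0 0.522" --pt "0 0 0 0 0 0 0.522"

```text
clock: 13.1
position: [571.4, 91.4, 270.3]
ee_rot: [0.072, 0.997, -0.0, -0.0]
contact_force: [0.0, 1.1, -1.1]
gripper_width: 45.1
grasp_force: 22.9
```

Run:
```python
from h import *
d=grab('wrist'); e=grab('side')
im=np.hstack([d['image'],cv2.resize(e['image'][90:240,200:400],(560,420),interpolation=cv2.INTER_CUBIC)]); save(cv2.resize(im,(800,300),interpolation=cv2.INTER_AREA),'w6.png')
ds,W=cloud('side');I=ds['image'].astype(int)
m=(I[...,0]-I[...,2]>90)&(I[...,0]>150)&(np.hypot(W[...,0]-572,W[...,1]-95)<35)&(W[...,2]>60)
print(m.sum(),W[m].min(0) if m.sum() else 0,W[m].max(0) if m.sum() else 0)
```

```text
108 [561.5128929   73.61014844 155.10980739] [589.92092815 114.16237401 305.12594867]
```

View pics/w6.png

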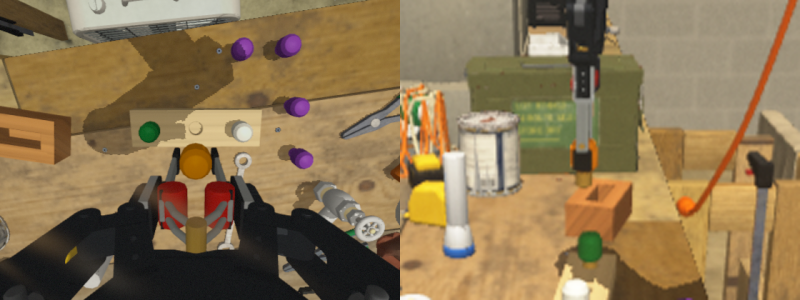

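The amber bulb hangs upright in the pads, at left (195,160) and right (585,160). Its seat is empty, and green and white are in place. The underside is at about 153 mm.

```bash
python3 -c "
from bench import arm
print(arm.job_done())"
```

```text
the job is handed in; nothing more can be done
None
```

I handed the job in at about 13 s: the amber bulb hangs upright and still in the tongs, its underside about 125 mm above the rack's top, pressed with about 4.5 N at each pad. The green and white bulbs are in their seats; no verdict came back.

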